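# Start the rice cooker

### The arm

A 7-joint arm with a two-finger parallel gripper is mounted at the origin on the work surface. World frame = base frame: x ahead of the robot, y to its left, z up, the work surface at z = 0. Lengths are in m, angles in rad, forces in N, time in s.
With the tool pointing down it reaches from about 0.35 to 0.9 m from the base axis. Payload 7.2 kg.
Tool frame: the origin (TCP) lies on the mounting face of the last link; the fingertips stand 173 mm ahead of it and the grasp point (between the pads) lies ahead of it (r.grasp_offset is the y of the grasp point in the tool frame, in m); y points along the fingers, z is the direction in which the jaws open and shut, and the axes are right-handed (so a half turn about y gives the same grasp; the last joint's range is limited). The gripper opens to 85 mm and grips with 20 to 120 N. Pads are 22 mm wide; open, the fingers measure 114 mm over their backs; the gripper's body (76 mm by 85 mm) begins 54 mm behind the grasp point. The pads swing forward as they close: fully open they stand 13 mm farther back than shut.
Start: joints at [1.231, 0.411, -0.013, 1.596, 0.006, 1.134, -0.082], TCP at [0.168, -0.602, 0.405] pointing down, gripper open.
Joint ranges: [-2.95, 2.95], [-0.29, 1.99], [-1.47, 1.44], [0.14, 2.54], [-1.03, 4.17], [0.13, 1.85], [-2.86, 2.86]. Speed limits (rad/s): [2.39, 2.39, 3.01, 3.01, 3.14, 3.14, 3.14].

### API

Orientations are given as a unit quaternion [w, x, y, z].
In Python, from plant import r gives the robot as it stands. The module is installed in compiled form; this text tells all that it offers.
- The arm moves only by the tool play_rows, never from a script. Its argument "deltas" is a list that holds one entry, the list of rows, each a list of 5 numbers: the closure, from -1 (fully open) to 1 (shut), then the shift along the tool's x, y, z in m, then the turn about the tool's y in degrees. In form: [[[jaw, tx, ty, tz, turn], ...]]. A call has 1 to 12 rows; each row is the pose to reach, as a shift and turn from the pose commanded when the call began, along the tool's axes at that moment; what a row does not reach only later rows make up. A row lasts 1/8 s, in which the tool goes at most 62.5 mm and 10.7 degrees, less where a joint would pass 70% of its speed; a pose out of reach is approached as far as the arm can. A call with a gripper value outside its range is refused whole. The fingers move at their own pace and stop on an object; "force" is the grip in N (left out, the last holds). Time passes only in rows, so rows that repeat a pose let the fingers close. It gives the time, the measured TCP pose, the force and the opening at its end, in the units of the state.
- r.get_state(): the state, without advancing time (a new reading comes with each control period).
- r.get_image(name): name is "scene" or "top" or "wrist"; returns the picture (384x512x3 uint8, blue, green, red); there is no depth.
- r.calibration(name): a dict with "fx", "fy", "cx", "cy" (pixels), "R" (3x3) and "t" (3): a world point X has camera coordinates R X + t; the wrist camera has in their place "hand_eye" (4x4, takes a point from camera to tool coordinates, whose origin is the TCP and whose axes are the tool frame's). Camera axes: x right, y down, z forward; pixel columns grow to the right and rows downward; lengths in m; the calibration is good to about 2 mm. A picture is of the moment at which its call begins: read the wrist's pose just before it. calibration takes no time and is no camera call.
- r.job_done(): hands the job in, once; it reports no verdict.
The state is a dict: "t": time; "qpos": joint angles; "joint_vel": joint speeds; "tau": joint torques, N m; "tool_pos": TCP position; "ee_rot": TCP orientation; "ft_force": force on the tool from outside, world axes, zero at the start; "ft_torque": the same for the moment, N m; "grip_width": finger opening in m.
Only numpy, scipy, OpenCV 4.12 (cv2) and the standard library are available. Lean on these libraries where they do the work, as an engineer would, in place of code of your own. Each camera call takes 0.05 s, during which the arm holds its last target.

### The job

Start the rice cooker: push its open lid fully shut, then press the raised end of the power rocker all the way down so that the rocker tips over, and then press the wide bar-shaped cook key fully down so that it stays down. Keep to that order, do not press the round timer key, and only push with the fingertips: do not raise the lid, and do not move or lift the cup, the jar or the bowl standing nearby.

Things in the scene. Friction and masses are not known exactly. Their poses are not given: they have to be found in the camera images.
- cooker: White round rice cooker, fixed to the bench, 250 mm across and 135 mm high without its lid. Origin: centre of its underside. Its -x axis points to its control deck (the front, roughly towards the robot), +z up. The deck is a white box 225 mm wide (y) that juts out in front to x = -215 mm, its flat top at z = 95 mm. Three white controls stand in a row on the deck at x = -178 mm and y = -65, 0 and +65 mm; which control is in which place changes.
- lid (a joint): Hinge of the lid, rad: 0 = fully shut, growing as the front of the lid rises (starts 0.3 to 0.55, can go to 1.2). The hinge line runs along the cooker's y axis through x = +128 mm, z = 135 mm in the cooker's frame (at the back). A stiff friction hinge: the lid stays where it is left; 2 to 4 N down on the lip moves it.
- lid_lip (a point): Centre of the flat top of the lid's front lip, a grey tab 60 mm wide (y) and 40 mm deep (x) at the lid's front; the point is 250 mm in front of the hinge line and 15 mm above it when shut (150 mm above the bench, above the rear of the deck), and swings with the lid. Axes turn with the lid: z is normal to the lip's top.
- rocker (a joint): Power rocker, rad: 0 = off, its front half (the half away from the lid) sloping up by 0.4 rad towards its front end and its rear half level (starts within 0.05 of this); 0.4 = on, fully tipped over, its front half level and its rear end raised. It stays where it is left; pressing the raised half takes about 2 to 3 N.
- rocker_raised (a point): Point to press, on the top of the rocker's raised front half, 18 mm in front of the middle of the rocker; when off it is about 21 mm above the deck (the front end 24 mm) and it goes down by about 7 mm as the rocker tips. The rocker is a white paddle bent in a shallow V, 50 mm long (cooker's x) and 26 mm wide (y), on a black plate; it is the only control that is longer front to back than wide.
- cook_key (a joint): Cook key, m: 0 = up, 0.007 = fully down. It slides straight down against about 2.5 N of friction and stays down when let go.
- cook_key_top (a point): Centre of the top of the cook key, a level white bar 50 mm wide (cooker's y) and 24 mm deep (x) on a black plate; 14 mm above the deck when up, 7 mm when fully down.
- timer_key (a joint): Timer key, m: 0 = up, 0.006 = fully down; springs back. Not to be pressed.
- timer_key_top (a point): Centre of the top of the timer key, a round white button 26 mm across, 14 mm above the deck. Leave it alone.
- cup: Loose grey plastic measuring cup, 70 mm across, 75 mm high, open on top. Origin: centre of its underside. Stays where it is.
- jar: Loose amber glass jar with a steel cap, 68 mm across, 100 mm high. Origin: centre of its underside. Stays where it is.
- bowl: Loose steel bowl, 140 mm across, 55 mm high. Origin: centre of its underside. Stays where it is.
Not all that is in view belongs to the job. Of the things that look like the bowl, take the one that is farthest to the robot's left at the start.

How it is judged:
By the outcome, as a careful person would: the job done as asked, in the order asked, and still so for the second after the job is handed in, with the robot touching nothing.
It also fails if it takes over 48 s, if anything falls off the work surface, if the arm or the gripper's body presses on something with over 40 N, if the wrist force passes 120 N, or if a joint passes its speed limit or range.

## Working session

There is one attempt and no reset: what is moved stays moved. The work goes in short steps, Python scripts to look and compute and a tool call to move; the robot and the scene stay as the last step left them, time stands still between calls to the robot, and variables do not carry over. Pictures are saved under pics/ and viewed, and the job is handed in when it is done.

Besides the shell and the picture viewer there is one more tool, called after "Emit:" as name([rows], argument=value, ...), one row to a line, values as JSON. play_rows: Moves the arm, as the interface text tells. Its arguments: {"type":"object","properties":{"deltas":{"type":"array","items":{"type":"array","items":{"type":"array","items":{"type":"number"}}}},"force":{"type":"number"}},"required":["deltas"]}

```bash
mkdir -p pics
python3 - <<'E'
from plant import r
import cv2,numpy as np
s=r.get_state()
for k in s: print(k,np.round(s[k],4))
print(r.grasp_offset)
for n in("scene","top","wrist"):
    cv2.imwrite(f"pics/{n}0.png",r.get_image(n)); print(n,r.calibration(n))
E
```

```text
t 0.0
qpos [ 1.2308  0.4119 -0.0127  1.597   0.0056  1.1343 -0.0822]
joint_vel [ 0.0013 -0.0008 -0.0002  0.0006 -0.0017  0.     -0.0008]
tau [ 1.10000e-03 -6.00618e+01  6.82600e-01 -2.99407e+01  1.38000e-02
  1.07000e-02  0.00000e+00]
tool_pos [ 0.1677 -0.6019  0.4039]
ee_rot [ 0.0957 -0.0959  0.7011 -0.7001]
ft_force [-0.662   0.707  -0.5321]
ft_torque [-0.0359  0.0087  0.0334]
grip_width 0.0853
0.1547
scene {'fx': 420.1588938102648, 'fy': 420.1588938102648, 'cx': 254.5001227465018, 'cy': 189.9103366634569, 'R': array([[ 0.95370474,  0.30073771, -0.00202268],
       [ 0.25795002, -0.82143655, -0.50862931],
       [-0.15462552,  0.48456044, -0.86098324]]), 't': array([-0.52342201, -0.08824769,  1.20852403])}
top {'fx': 368.80969466965286, 'fy': 368.80969466965286, 'cx': 255.79055904747798, 'cy': 187.47825556270413, 'R': array([[-0.01333888, -0.999904  ,  0.00375032],
       [-0.98504701,  0.0124962 , -0.17183198],
       [ 0.17176862, -0.00598629, -0.98511913]]), 't': array([0.00496362, 0.54754708, 0.89389486])}
wrist {'fx': 303.74691907714174, 'fy': 303.74691907714174, 'cx': 258.7685121270516, 'cy': 188.33430087284066, 'hand_eye': array([[-2.71182752e-04,  9.57077764e-01,  2.89831125e-01,
        -7.33384165e-02],
       [-2.01531626e-05, -2.89831141e-01,  9.57077797e-01,
         3.10271788e-02],
       [ 9.99999963e-01,  2.53701977e-04,  9.78853501e-05,
         3.42165543e-04],
       [ 0.00000000e+00,  0.00000000e+00,  0.00000000e+00,
         1.00000000e+00]])}
```

View pics/scene0.png

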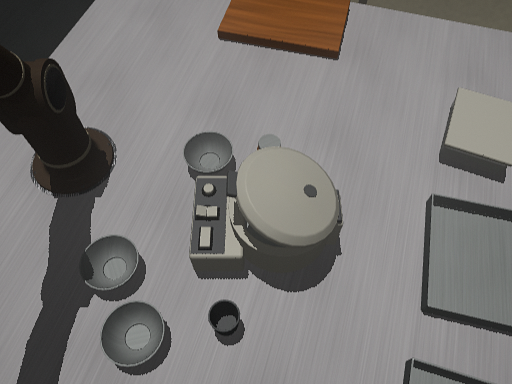

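View pics/top0.png

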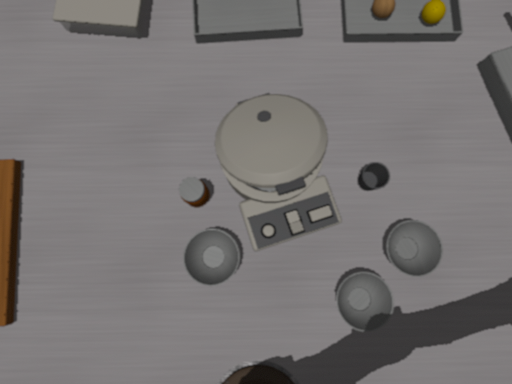

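View pics/wrist0.png

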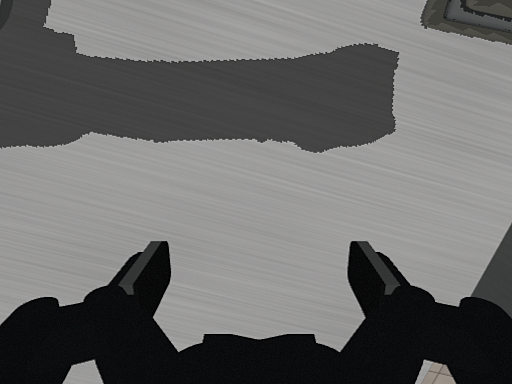

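Top view candidates: the timer is the round key at (268,231), the rocker is the middle one, longer front to back, at (294,222), and the cook key is the wide bar at (320,214). The lip is the dark tab at (290,187). There are three bowls, at (212,256), (364,299) and (413,248); the leftmost for the robot is (212,256). I'll check this in close crops.

Run:
```python
import cv2
a=cv2.imread("pics/top0.png")[160:260,225:355]; cv2.imwrite("pics/topc.png",cv2.resize(a,None,fx=6,fy=6,interpolation=cv2.INTER_CUBIC))
a=cv2.imread("pics/scene0.png")[160:285,180:270]; cv2.imwrite("pics/scenec.png",cv2.resize(a,None,fx=4.8,fy=4.8,interpolation=cv2.INTER_CUBIC))
```

```text
(no output)
```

View pics/topc.png

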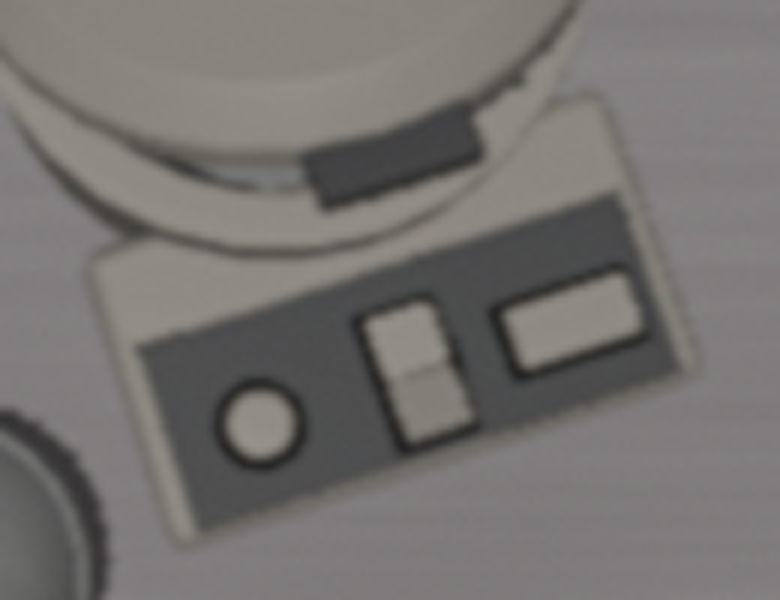

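View pics/scenec.png

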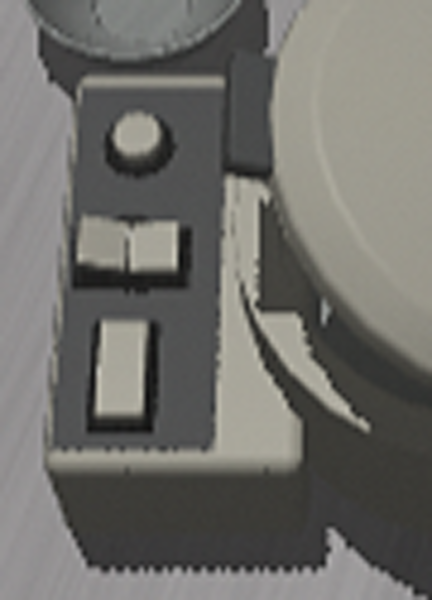

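```bash
cat > h.py <<'E'
from plant import r
import numpy as np
from scipy.spatial.transform import Rotation as Ro
def q2R(q): return Ro.from_quat([q[1],q[2],q[3],q[0]]).as_matrix()
def ray(cal,p,s=None):
    d=np.array([(p[0]-cal['cx'])/cal['fx'],(p[1]-cal['cy'])/cal['fy'],1.])
    if 'R' in cal:
        R=cal['R']; return -R.T@cal['t'], R.T@d/np.linalg.norm(d)
    H=cal['hand_eye'];W=q2R(s['ee_rot'])
    return W@H[:3,3]+s['tool_pos'], W@H[:3,:3]@d/np.linalg.norm(d)
def tri(rs):
    A=sum(np.eye(3)-np.outer(d,d) for o,d in rs); b=sum((np.eye(3)-np.outer(d,d))@o for o,d in rs)
    X=np.linalg.solve(A,b); return X,[np.linalg.norm((np.eye(3)-np.outer(d,d))@(X-o)) for o,d in rs]
def onz(ry,z):
    o,d=ry; return o+d*(z-o[2])/d[2]
E
python3 - <<'E'
from h import *
T=r.calibration("top");S=r.calibration("scene")
tp=lambda c:((c[0]+.5)/6-.5+225,(c[1]+.5)/6-.5+160)
sp=lambda c:((c[0]+.5)/4.8-.5+180,(c[1]+.5)/4.8-.5+160)
P=dict(timer=((262,424),(137,135),.109),rock=((418,372),(129,247),.107),cook=((573,322),(122,368),.109),lip=((395,157),(250,112),.25))
for k,(a,b,z) in P.items():
    X,e=tri([ray(T,tp(a)),ray(S,sp(b))]); print(k,X.round(4),np.round(e,4),"top@z",onz(ray(T,tp(a)),z).round(4))
for k,p in dict(leftdeck=(90,260),rd=(600,95),fr=(695,375),fl=(185,545)).items(): print(k,onz(ray(T,tp(p)),.095).round(4))
for k,p in dict(bowl=(212,256),jar=(192,188),cup=(373,177)).items(): print(k,onz(ray(T,p),.05).round(3))
s=r.get_state();print(q2R(s['ee_rot']).round(3))
E
```

```text
timer [ 0.4366 -0.0289  0.1044] [0.0015 0.0015] top@z [ 0.4351 -0.0295  0.109 ]
rock [ 0.456  -0.0907  0.1043] [0.0013 0.0013] top@z [ 0.4546 -0.0911  0.107 ]
cook [ 0.4754 -0.1527  0.1024] [0.0017 0.0017] top@z [ 0.4733 -0.1524  0.109 ]
lip [ 0.5193 -0.071   0.2329] [0.0016 0.0016] top@z [ 0.5149 -0.0701  0.25  ]
leftdeck [0.5021 0.0376 0.095 ]
rd [ 0.567  -0.1699  0.095 ]
fr [ 0.453  -0.2025  0.095 ]
fl [0.3891 0.001  0.095 ]
bowl [0.377 0.108 0.05 ]
jar [0.548 0.16  0.05 ]
cup [ 0.571 -0.303  0.05 ]
[[-0.963 -0.     0.269]
 [-0.269  0.001 -0.963]
 [ 0.    -1.    -0.001]]
```

Both views agree: timer on the left, rocker in the middle, cook key on the right, with tops near 0.104 (text: 0.109) and a control spacing of about 65 mm. Cooker yaw is about 17.4°. The lip is near (0.52,-0.07,0.233), so the lid stands at about 0.33 rad. Next I shut the jaws and hover in front of the lip.

Emit:
play_rows([
  [[1, -0.03, -0.05, -0.03, -1.8], [1, -0.07, -0.071, -0.07, -1.8], [1, -0.115, -0.071, -0.11, -1.8], [1, -0.16, -0.071, -0.15, -1.8], [1, -0.205, -0.071, -0.19, -1.8], [1, -0.25, -0.071, -0.23, -1.8], [1, -0.295, -0.071, -0.27, -1.8], [1, -0.34, -0.071, -0.31, -1.8], [1, -0.385, -0.071, -0.35, -1.8], [1, -0.43, -0.071, -0.39, -1.8], [1, -0.462, -0.071, -0.418, -1.8], [1, -0.462, -0.071, -0.418, -1.8]],
], force=40)

```text
t: 1.65
tool_pos: [0.5017, -0.072, 0.4754]
ee_rot: [0.109, -0.109, 0.699, -0.698]
ft_force: [-0.0, 0.1, -0.7]
grip_width: -0.0002
```

Run:
```python
from h import *
import cv2
s=r.get_state(); cv2.imwrite("pics/wrist1.png",r.get_image("wrist"))
np.save("s1.npy",s,allow_pickle=True)
print(s['t'],s['tool_pos'].round(4) if hasattr(s['tool_pos'],'round') else s['tool_pos'],np.round(s['ft_force'],2),s['grip_width']);print(q2R(s['ee_rot']).round(3))
```

```text
1.65 [ 0.5017 -0.072   0.4754] [-0.01  0.09 -0.73] -0.00021549444952023516
[[-0.953 -0.     0.304]
 [-0.304  0.002 -0.953]
 [-0.    -1.    -0.002]]
```

View pics/wrist1.png

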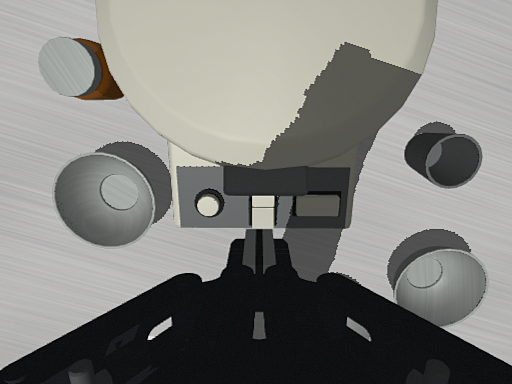

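Wrist view: the lip is the dark tab at cols 223–307, rows 166–195. The timer is at (209,204), the rocker fold at (263,208) and the cook key at (318,205). The fingertips point at the lip's centre line. I'll triangulate again with this view.

Run:
```python
from h import *
s=np.load("s1.npy",allow_pickle=True).item()
T=r.calibration("top");S=r.calibration("scene");W=r.calibration("wrist")
tp=lambda c:((c[0]+.5)/6-.5+225,(c[1]+.5)/6-.5+160)
sp=lambda c:((c[0]+.5)/4.8-.5+180,(c[1]+.5)/4.8-.5+160)
P=dict(timer=((262,424),(137,135),(209,204)),rock=((418,372),(129,247),(263,208)),cook=((573,322),(122,368),(318,204)),lipFL=((325,210),(230,55),(223,194)),lipFR=((483,155),(226,170),(307,194)))
for k,(a,b,c) in P.items():
    R=[ray(T,tp(a)),ray(S,sp(b)),ray(W,c,s)]
    for q in(R,[R[0],R[2]],[R[1],R[2]]):
        X,e=tri(q); print(k,X.round(4),np.round(e,4))
```

```text
timer [ 0.4368 -0.0294  0.1047] [0.0015 0.0017 0.0009]
timer [ 0.4355 -0.03    0.1006] [0.0001 0.0001]
timer [ 0.4392 -0.0307  0.1095] [0.0002 0.0002]
rock [ 0.4553 -0.0916  0.108 ] [0.0009 0.0028 0.0023]
rock [ 0.4543 -0.0913  0.1117] [0.0007 0.0007]
rock [ 0.4564 -0.0924  0.1106] [0.0024 0.0024]
cook [ 0.4757 -0.1532  0.1033] [0.0018 0.0017 0.0009]
cook [ 0.4746 -0.1549  0.0981] [0.0006 0.0006]
cook [ 0.4773 -0.1531  0.1059] [0.0004 0.0004]
lipFL [ 0.5006 -0.0462  0.2356] [0.0016 0.0022 0.0013]
lipFL [ 0.4996 -0.0464  0.2365] [0.0009 0.0009]
lipFL [ 0.5013 -0.0457  0.2361] [0.0016 0.0016]
lipFR [ 0.5188 -0.1024  0.2346] [0.0011 0.0019 0.0015]
lipFR [ 0.5179 -0.1023  0.2361] [0.0009 0.0009]
lipFR [ 0.5197 -0.103   0.2365] [0.0015 0.0015]
```

Emit:
play_rows([
  [[1, -0.024, 0.03, 0.004, 0], [1, -0.024, 0.058, 0.004, 0], [1, -0.024, 0.066, 0.004, 0], [1, -0.024, 0.072, 0.004, 0], [1, -0.024, 0.076, 0.004, 0], [1, -0.024, 0.076, 0.004, 0]],
])

```text
t: 2.45
tool_pos: [0.5237, -0.0732, 0.4002]
ee_rot: [-0.106, 0.107, -0.699, 0.7]
ft_force: [-2.9, -1.0, 1.5]
grip_width: -0.0
```

Run:
```python
from h import *
import cv2
a=np.hstack([cv2.resize(r.get_image("scene")[120:290,160:360],None,fx=2.5,fy=2.5),]);cv2.imwrite("pics/s2.png",a)
cv2.imwrite("pics/w2.png",r.get_image("wrist")); s=r.get_state();print(s['t'],np.round(s['tool_pos'],4),np.round(s['ft_force'],2))
```

```text
2.55 [ 0.5242 -0.0728  0.4005] [-3.16 -2.39  4.24]
```

View pics/s2.png

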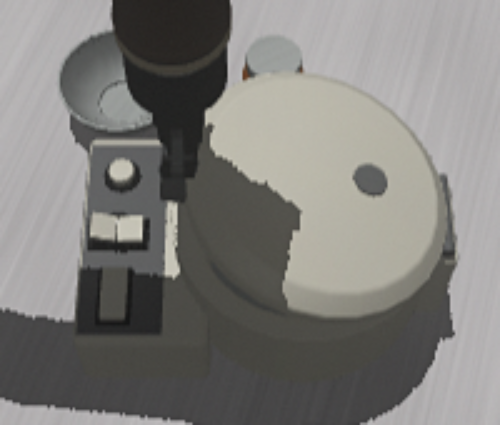

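View pics/w2.png

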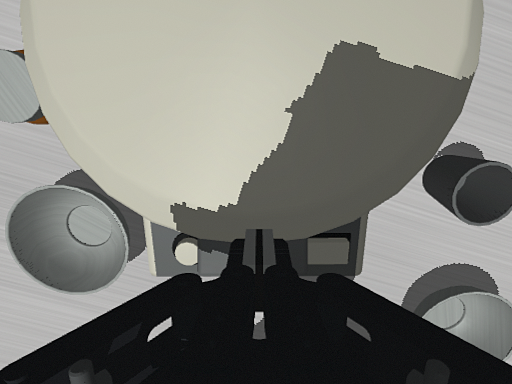

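Contact came with a force pointing back towards the robot, so the tips rest partly on the dome's rim behind the lip. I'll lift off, move 9 mm forward, then push along the arc.

Emit:
play_rows([
  [[1, 0.002, -0.008, 0, 0], [1, 0.009, -0.006, -0.001, 0], [1, 0.009, 0.0, -0.001, 0], [1, 0.009, 0.004, -0.001, 0], [1, 0.01, 0.008, -0.001, 0], [1, 0.011, 0.012, -0.001, 0], [1, 0.011, 0.012, -0.001, 0]],
])

```text
t: 3.42
tool_pos: [0.5139, -0.0743, 0.3872]
ee_rot: [0.107, -0.107, 0.699, -0.699]
ft_force: [-0.9, -0.7, 0.2]
grip_width: 0.0003
```

Run:
```python
from h import *
import cv2
cv2.imwrite("pics/w3.png",r.get_image("wrist")); s=r.get_state();print(s['t'],np.round(s['tool_pos'],4),np.round(s['ft_force'],2))
```

```text
3.475 [ 0.5139 -0.0743  0.3874] [-0.54 -0.32  0.06]
```

View pics/w3.png

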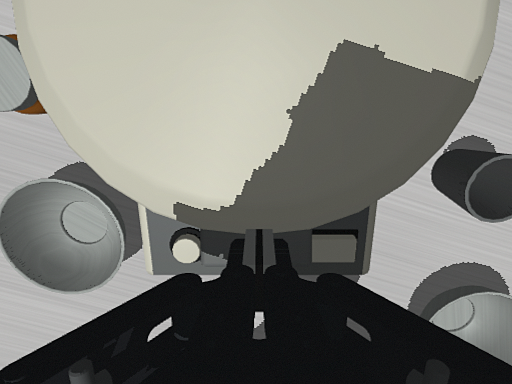

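Run:
```python
from h import *
import cv2
a=cv2.resize(r.get_image("scene")[140:290,170:300],None,fx=4,fy=4)[:600];b=r.get_image("top")[160:260,225:355]
cv2.imwrite("pics/s3.png",a);cv2.imwrite("pics/t3.png",cv2.resize(b,None,fx=6,fy=6))
w=cv2.imread("pics/w3.png")[190:290,130:380];cv2.imwrite("pics/w3c.png",cv2.resize(w,None,fx=3,fy=3))
```

```text
(no output)
```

View pics/s3.png

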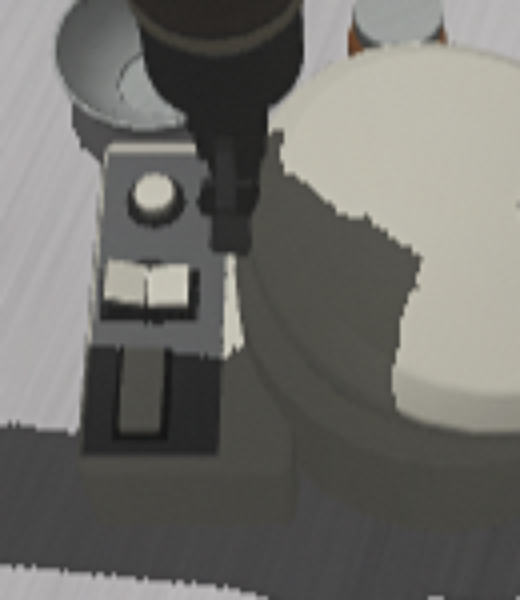

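View pics/t3.png

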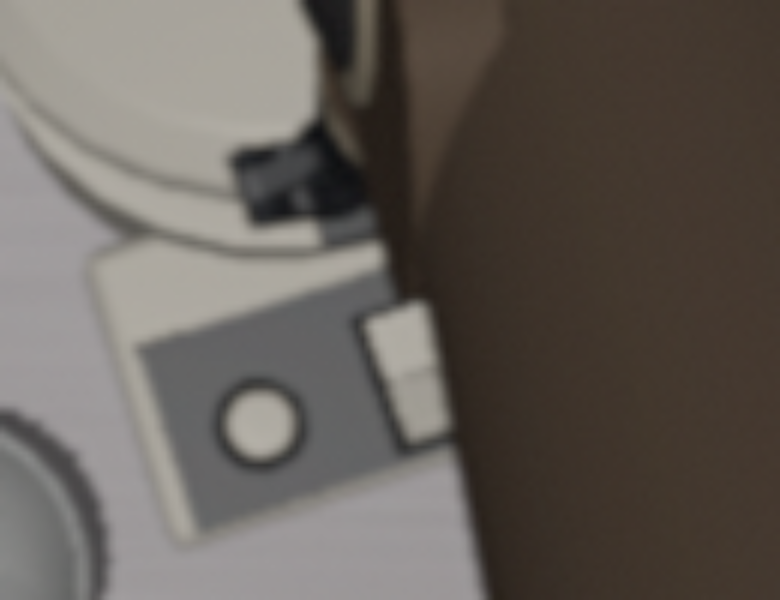

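View pics/w3c.png

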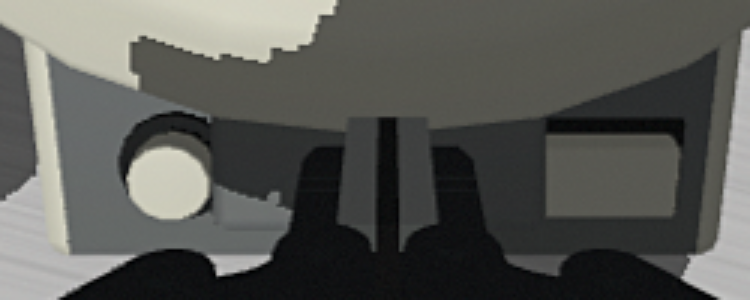

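The top view shows the lip has come down and forward under the tips: its front edge moved from crop row ~210 to ~245. The tips rest on the lip, so I'll continue the arc.

Emit:
play_rows([
  [[1, 0.002, 0.006, 0, 0], [1, 0.004, 0.012, 0, 0], [1, 0.005, 0.018, 0, 0], [1, 0.006, 0.024, 0, 0], [1, 0.008, 0.03, 0, 0], [1, 0.009, 0.036, 0, 0], [1, 0.009, 0.042, 0, 0], [1, 0.01, 0.048, 0, 0], [1, 0.01, 0.053, 0, 0], [1, 0.01, 0.056, 0, 0], [1, 0.01, 0.056, 0, 0]],
])

```text
t: 4.95
tool_pos: [0.5035, -0.0777, 0.3307]
ee_rot: [0.106, -0.108, 0.699, -0.699]
ft_force: [-4.5, -0.8, 2.0]
grip_width: 0.0
```

Emit:
play_rows([
  [[1, 0, 0.003, 0, 0], [1, 0, 0.005, 0, 0], [1, 0, 0.007, 0, 0], [1, 0, 0.009, 0, 0], [1, 0, 0.009, 0, 0]],
])

```text
t: 5.58
tool_pos: [0.5033, -0.0775, 0.3255]
ee_rot: [-0.106, 0.107, -0.698, 0.7]
ft_force: [-21.6, -1.5, 39.2]
grip_width: 0.0001
```

Firm stop at 39 N with the tip at about 0.152 (shut lip: 0.150). I'll lift off and look.

Emit:
play_rows([
  [[1, 0.004, -0.02, 0, 0], [1, 0.06, -0.07, 0, 0], [1, 0.1, -0.12, 0, 0], [1, 0.1, -0.12, 0, 0], [1, 0.1, -0.12, 0, 0]],
])

```text
t: 6.2
tool_pos: [0.4091, -0.1073, 0.4433]
ee_rot: [-0.107, 0.106, -0.698, 0.7]
ft_force: [0.0, -0.9, -0.9]
grip_width: -0.0002
```

Run:
```python
from h import *
import cv2
s=r.get_state();print(s['t'],np.round(s['tool_pos'],4),np.round(s['ft_force'],2));np.save("s4.npy",s,allow_pickle=True)
w=r.get_image("wrist");cv2.imwrite("pics/w4.png",w)
a=cv2.resize(r.get_image("scene")[140:290,170:360],None,fx=4,fy=4);cv2.imwrite("pics/s4.png",a)
```

```text
6.2 [ 0.4091 -0.1073  0.4433] [ 0.02 -0.92 -0.94]
```

View pics/s4.png

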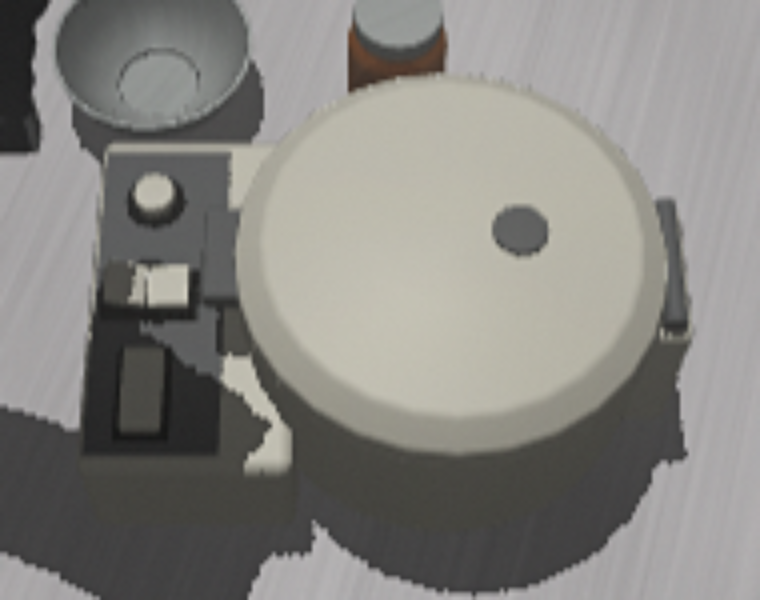

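View pics/w4.png

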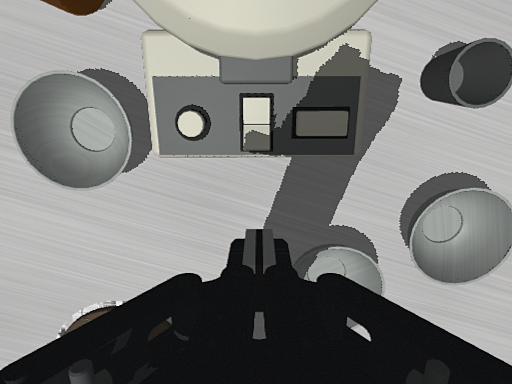

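Run:
```python
import cv2
w=cv2.imread("pics/w4.png")[40:165,140:380];cv2.imwrite("pics/w4c.png",cv2.resize(w,None,fx=3.3,fy=3.3,interpolation=cv2.INTER_CUBIC)[:,:800])
a=cv2.imread("pics/s4.png")[180:330,60:260];cv2.imwrite("pics/s4c.png",cv2.resize(a,None,fx=4,fy=4))
```

```text
(no output)
```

View pics/w4c.png

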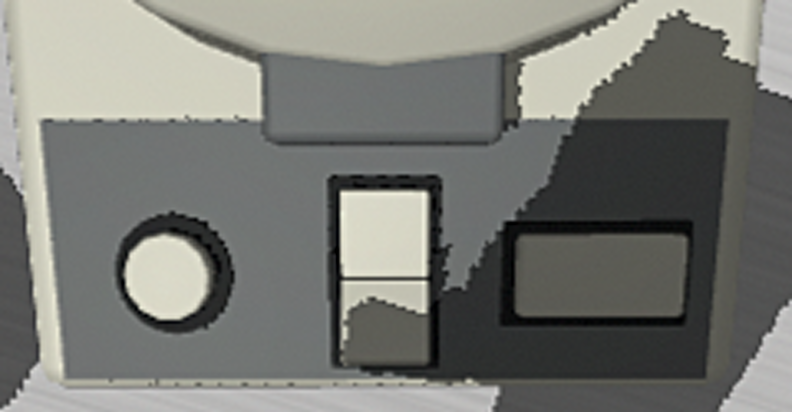

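View pics/s4c.png

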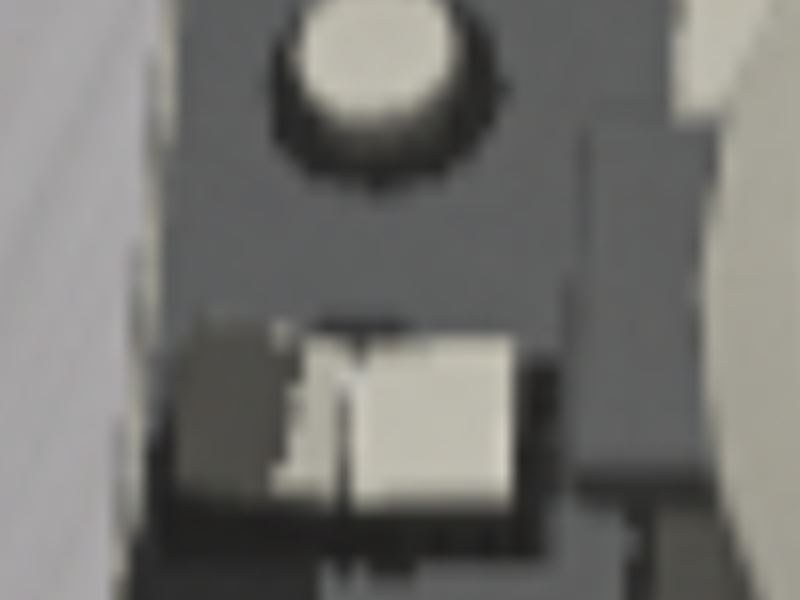

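Run:
```python
from h import *
s=np.load("s4.npy",allow_pickle=True).item()
S=r.calibration("scene");W=r.calibration("wrist")
wp=lambda c:((c[0]+.5)/3.3-.5+140,(c[1]+.5)/3.3-.5+40)
sp=lambda c:(170+(60+c[0]/4)/4,140+(180+c[1]/4)/4)
for k,a,b in (("lipFL",(265,140),(590,125)),("lipFR",(502,140),(572,470)),("timer",(167,277),(375,55)),("fold",(384,279),(345,425))):
    X,e=tri([ray(W,wp(a),s),ray(S,sp(b))]);print(k,X.round(4),np.round(e,4))
C=[]
for k,a,z in (("timer",(167,277),.109),("fold",(385,279),.107),("cook",(602,276),.109),("lipc",(383,142),.15)):
    p=onz(ray(W,wp(a),s),z);print(k,p.round(4))
    # relative to the tool
    print("  tool dxyz", (q2R(s['ee_rot']).T@(p-s['tool_pos'])).round(4))
```

```text
lipFL [ 0.4826 -0.0501  0.1379] [0.0016 0.0016]
lipFR [ 0.5008 -0.108   0.1449] [0.002 0.002]
timer [ 0.4357 -0.027   0.0979] [0.0017 0.0017]
fold [ 0.4555 -0.0908  0.1021] [0.0018 0.0018]
timer [ 0.4358 -0.0297  0.109 ]
  tool dxyz [-0.0478  0.3342 -0.0668]
fold [ 0.4543 -0.0917  0.107 ]
  tool dxyz [-0.047   0.3364 -0.0021]
cook [ 0.4745 -0.1529  0.109 ]
  tool dxyz [-0.0481  0.3345  0.0624]
lipc [ 0.4895 -0.0805  0.15  ]
  tool dxyz [-0.084   0.2934 -0.0022]
```

The lip's front edge is 36–37 mm behind the control row, as it should be when shut, and its height agrees within the scene bias (~5 mm low on all points). So the lid is shut. Now the rocker: from the fold at tool offset (-0.047, -0.002), I press 17 mm in front of it.

Emit:
play_rows([
  [[1, -0.03, 0.05, -0.002, 0], [1, -0.03, 0.1, -0.002, 0], [1, -0.03, 0.135, -0.002, 0], [1, -0.03, 0.145, -0.002, 0], [1, -0.03, 0.149, -0.002, 0], [1, -0.03, 0.152, -0.002, 0], [1, -0.03, 0.155, -0.002, 0], [1, -0.03, 0.157, -0.002, 0], [1, -0.03, 0.157, -0.002, 0]],
])

```text
t: 7.42
tool_pos: [0.437, -0.0965, 0.286]
ee_rot: [-0.107, 0.106, -0.699, 0.699]
ft_force: [-0.9, -0.2, 1.1]
grip_width: -0.0001
```

Emit:
play_rows([
  [[1, 0, 0.002, 0, 0], [1, 0, 0.004, 0, 0], [1, 0, 0.006, 0, 0], [1, 0, 0.006, 0, 0]],
])

```text
t: 7.92
tool_pos: [0.4371, -0.0962, 0.2819]
ee_rot: [-0.107, 0.107, -0.698, 0.7]
ft_force: [-12.5, 0.2, 35.1]
grip_width: -0.0002
```

Hard stop with the tip at 0.109, which is exactly the fully tipped height. Lift and look.

Emit:
play_rows([
  [[1, 0, -0.03, 0, 0], [1, 0.03, -0.09, 0.0, 0], [1, 0.03, -0.14, 0, 0], [1, 0.03, -0.16, 0, 0], [1, 0.03, -0.16, 0, 0]],
])

```text
t: 8.55
tool_pos: [0.4087, -0.1052, 0.441]
ee_rot: [-0.108, 0.106, -0.698, 0.7]
ft_force: [-0.7, 0.9, -0.7]
grip_width: -0.0001
```

Run:
```python
from h import *
import cv2
s=r.get_state();print(s['t'],np.round(s['tool_pos'],4),np.round(s['ft_force'],2));np.save("s5.npy",s,allow_pickle=True)
w=r.get_image("wrist")[40:165,140:380];cv2.imwrite("pics/w5c.png",cv2.resize(w,None,fx=3.3,fy=3.3,interpolation=cv2.INTER_CUBIC))
a=cv2.resize(r.get_image("scene")[160:285,180:300],None,fx=4.8,fy=4.8,interpolation=cv2.INTER_CUBIC);cv2.imwrite("pics/s5.png",a)
```

```text
8.55 [ 0.4087 -0.1052  0.441 ] [-0.71  0.86 -0.69]
```

View pics/s5.png

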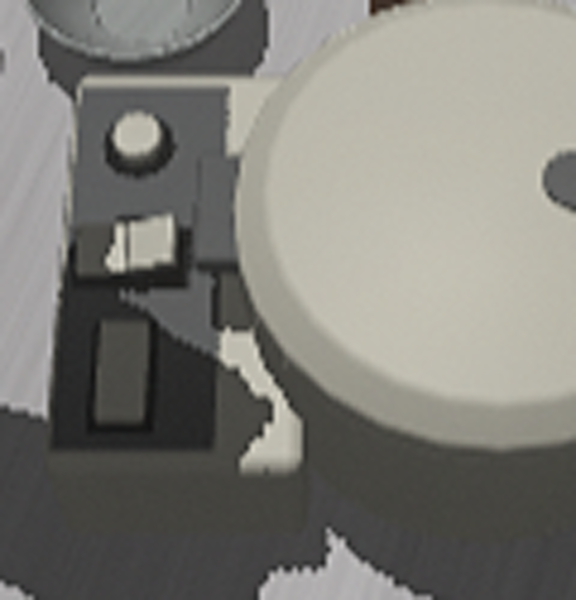

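View pics/w5c.png

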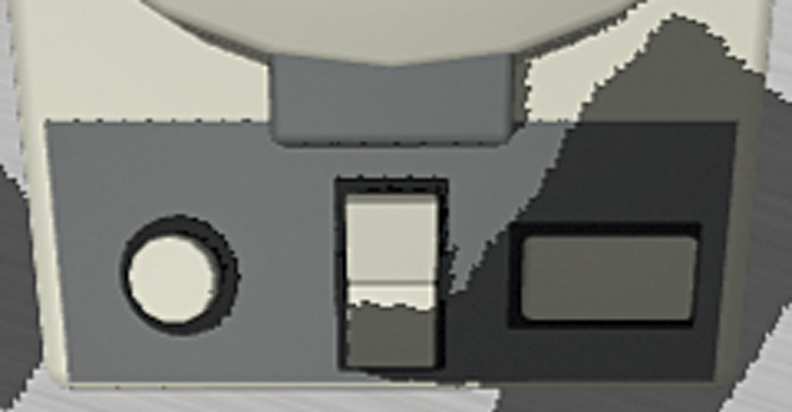

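The rocker has tipped: its rear end is now raised and the front is level. The timer is still up and the lid is unchanged. Cook key next, at (0.4745,-0.153): shift tx -0.0485, tz +0.065.

Emit:
play_rows([
  [[1, -0.02, 0.0, 0.04, 0], [1, -0.0485, 0.05, 0.065, 0], [1, -0.0485, 0.1, 0.065, 0], [1, -0.0485, 0.14, 0.065, 0], [1, -0.0485, 0.153, 0.065, 0], [1, -0.0485, 0.157, 0.065, 0], [1, -0.0485, 0.16, 0.065, 0], [1, -0.0485, 0.162, 0.065, 0], [1, -0.0485, 0.164, 0.065, 0], [1, -0.0485, 0.164, 0.065, 0]],
])

```text
t: 9.9
tool_pos: [0.4744, -0.1528, 0.2762]
ee_rot: [-0.107, 0.106, -0.699, 0.699]
ft_force: [1.4, 0.5, 2.3]
grip_width: 0.0001
```

Emit:
play_rows([
  [[1, 0, 0.002, 0, 0], [1, 0, 0.004, 0, 0], [1, 0, 0.005, 0, 0], [1, 0, 0.005, 0, 0]],
])

```text
t: 10.4
tool_pos: [0.4746, -0.1526, 0.2746]
ee_rot: [-0.107, 0.106, -0.698, 0.7]
ft_force: [-13.5, 4.1, 45.6]
grip_width: 0.0004
```

Hard stop with the tip at 0.102, which is the fully-down height. I'll retreat and check.

Emit:
play_rows([
  [[1, 0, -0.03, 0, 0], [1, 0.01, -0.08, 0.0, 0], [1, 0.05, -0.13, -0.04, 0], [1, 0.05, -0.16, -0.065, 0], [1, 0.05, -0.165, -0.065, 0], [1, 0.05, -0.165, -0.065, 0]],
])

```text
t: 11.15
tool_pos: [0.4069, -0.1063, 0.4357]
ee_rot: [-0.107, 0.106, -0.699, 0.699]
ft_force: [-0.1, -1.2, -0.6]
grip_width: -0.0002
```

Run:
```python
from h import *
import cv2
s=r.get_state();print(s['t'],np.round(s['tool_pos'],4),np.round(s['ft_force'],2))
w=r.get_image("wrist");cv2.imwrite("pics/w6.png",w);cv2.imwrite("pics/w6c.png",cv2.resize(w[40:165,140:380],None,fx=3.3,fy=3.3,interpolation=cv2.INTER_CUBIC))
a=cv2.resize(r.get_image("scene")[120:350,180:360],None,fx=2.6,fy=2.6,interpolation=cv2.INTER_CUBIC);cv2.imwrite("pics/s6.png",a)
```

```text
11.15 [ 0.4069 -0.1063  0.4357] [-0.08 -1.17 -0.63]
```

View pics/s6.png

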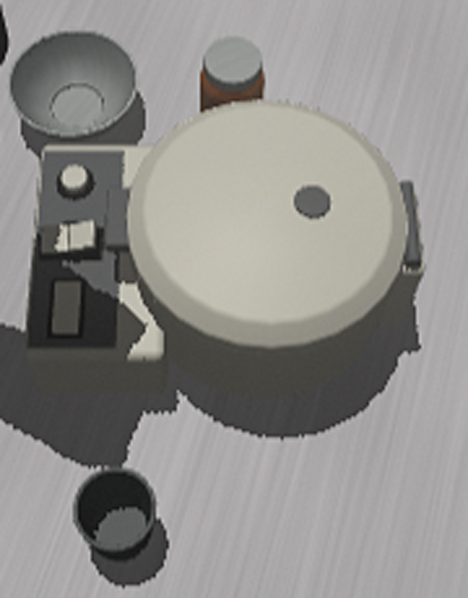

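View pics/w6c.png

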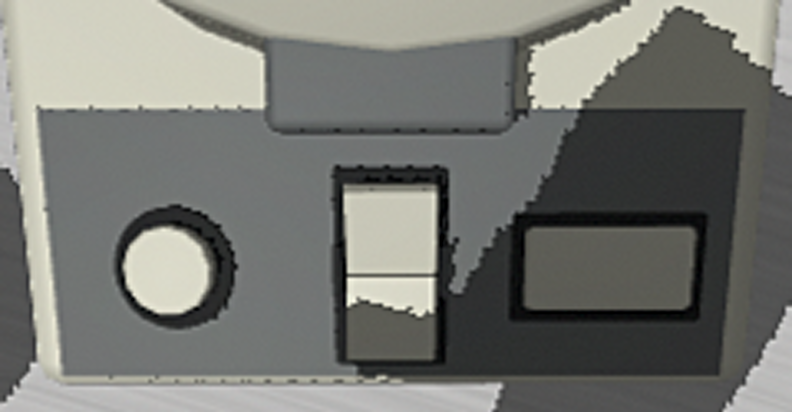

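Run:
```python
from h import *
import cv2
t=r.get_image("top");a=cv2.imread("pics/top0.png")
for n,(x0,x1,y0,y1) in dict(bowl=(180,245,225,290),jar=(172,215,170,212),cup=(352,395,158,195)).items():
    print(n,cv2.absdiff(t,a)[y0:y1,x0:x1].mean().round(2), (cv2.absdiff(t,a)[y0:y1,x0:x1].max(2)>30).mean().round(3))
print(r.get_state()['ft_force'],r.get_state()['t']); r.job_done()
```

```text
bowl 15.65 0.0
jar 16.1 0.0
cup 27.56 0.221
[-0.38514986  0.34074008 -0.66795522] 11.3
the job is handed in; nothing more can be done
```

I shut the lid, tipped the power rocker over, then pressed the cook key down, in that order. The job was handed in at 11.3 s with the arm clear of everything.

- **Lid:** it came to a hard stop at 39 N with the fingertips at 152.5 mm, against 150 mm for a shut lip. The 2.5 mm difference is probably the fingertips also resting on the dome's rim. Afterwards the lip's front edge lay 36–37 mm behind the control row, as it should when shut. Its height by triangulation read 138–145 mm, in line with the roughly 5 mm low bias on the other points.
- **First touch on the lid:** the fingertips landed partly on the dome's rim behind the lip. I lifted off, moved 9 mm forward and carried on.
- **Rocker:** it stopped hard at 109 mm, its fully tipped height, and the pictures show its rear end raised and its front level.
- **Cook key:** it stopped hard at 102 mm, its fully down height, and it looked lower in the pictures after release.
- **Timer key:** it was never touched and still stands up.
- **Bowl and jar:** the last comparison with the first top picture showed no change in outline, only overall brightness.
- **Cup:** that comparison showed 22% of its patch changed. I did not look at that picture; the arm may be shadowing or covering part of the patch. The arm never went near the cup, and it stands upright in the last scene picture.

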